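# Turn the reel cover onto its pin and press it home

## Task

The round grey side cover of the fishing reel on the service stand is on its spigot but standing proud, because its rim notch is not over the locating pin. With a fingertip, turn the cover by pushing its thumb rib until the notch meets the pin, then press the cover down fully home; do not pinch the rib or lift the cover, leave everything else where it is, and finish clear of it all.

Things in the scene. Friction and masses are not known exactly. Their poses are not given: they have to be found in the camera images.
- reel_axis (a point): Fixed point on the reel's vertical axis, level with the top of its frame (84 mm above the table), where the cover sits when home. Reel (116 mm across) and its plywood stand (240 x 260 x 18 mm) cannot move. x points from the axis to the locating pin, z up. The reel's foot and black rod-seat stub lie 60 to 110 mm from the axis toward +y, at most 75 mm above the table.
- pin_top (a point): Top of the fixed steel locating pin: upright, 10 mm thick, domed, 56 mm from the reel's axis on a small square ear of the frame; half of it shows outside the cover's rim. It stands 6.5 mm above the frame top. Its dome guides the notch in when that is within 3 mm of it.
- cover_notch (a point): Middle of the open mouth of the cover's only notch, at the rim (56 mm from the axis), level with the cover's underside. The notch is 15 mm wide, 8.5 mm deep radially, and goes through the full thickness. x points outward from the cover's centre through the notch. Seen from above it coincides with pin_top when aligned.
- rib_top (a point): Middle of the top of the thumb rib moulded on the cover, opposite the notch. The rib is radial, 24 mm long (28 to 52 mm from the axis), 8 mm thick and 12 mm tall; this point is 40 mm from the axis and 12 mm above the cover's flat face. x is along the rib toward the cover's centre, y across it.
- cover_top (a point): Centre of the top of the cover's low bearing cap (30 mm across at its foot, 22 mm on top, 3 mm high), on the reel's axis: a good place to press. The cover is a grey plastic disc 112 mm across and 9 mm thick; this point is 103 mm above the table at the start, 96 mm when home.
- cover_turn (a joint): Angle of the cover about the reel's upright axis, rad: angle from pin to notch, anticlockwise positive seen from above, 0 when the notch is over the pin. It turns freely both ways without stops; its friction (0.06 N m, about 1.5 N at the rib) keeps it where it is left.
- cover_press (a joint): How far the cover has gone down its spigot, m: 0 at the start (standing 7 mm proud), 0.007 fully home. The O-ring's friction (about 6 N) keeps it where it is left; while the notch is off the pin, the pin blocks it after about 0.5 mm.
- rib_flank_a: One side face of the thumb rib (touched together with the other one = pinched). 24 x 9.5 mm; its origin is at the cover's centre.
- rib_flank_b: The other side face of the thumb rib. Its origin is at the cover's centre.
- crank: The reel's crank, taken off, lying loose on the stand: aluminium arm 90 x 14 x 6 mm with an upright black knob 34 mm high. Origin under its centre. To be left alone.
- oil_bottle: Small oil bottle, 26 mm across, 62 mm high, standing loose on the stand. Origin under its base. To be left alone.
- ashtray: White ceramic ashtray holding swivels, 110 mm across, 30 mm high, beside the stand. Origin under its base. To be left alone.
- float: Red plastic float standing on end, 62 mm across, 92 mm high, beside the stand. Origin under its base. To be left alone.
- tray: Stainless steel measuring tray 200 x 130 x 22 mm. Origin under its centre. To be left alone.
- spare_spool: Spare spool of line, 70 mm across, 38 mm high. Origin under its base. To be left alone.
- screwdriver: Screwdriver 180 mm long, lying on the table. Origin under its middle. To be left alone.
- susan_edge (a point): A point near the edge of the white turntable (280 mm across) with six clear bead bins, 62 mm above the table; the bins stand up to 70 mm, the knob in the middle 133 mm. To be left alone, not turned.

How it is judged:
At the end, for the whole second after the job is handed in: The cover is down on the reel frame to within 1.5 mm (joint cover_press above 0.0055), the middle of its notch is within 4 mm (seen from above) of the pin, and it is at rest (value of joint cover_press above 0.0055 m and horizontal distance between cover_notch and pin_top below 0.004 m and velocity of joint cover_turn between -0.05 and 0.05 rad/s); the robot touches nothing.
It fails at once if the cover is lifted (raised more than 3 mm) (value of joint cover_press below -0.003 m).
It fails at once if the rib is pinched from both sides (contact force between the fingers and rib_flank_a above 0.5 N and contact force between the fingers and rib_flank_b above 0.5 N).
It fails at once if another thing is moved by more than 20 mm (distance of any of crank, oil_bottle, ashtray, float, tray, spare_spool, screwdriver, susan_edge from where it was at the start of the episode above 0.02 m).
It also fails if it takes over 40 s, if anything falls off the work surface, if the arm or the gripper's body presses on something with over 40 N, if the wrist force passes 120 N, or if a joint passes its speed limit or range.

## Robot

A 6-joint arm with a two-finger parallel gripper is mounted at the origin on the work surface. World frame = base frame: x ahead of the robot, y to its left, z up, the work surface at z = 0. Lengths are in m, angles in rad, forces in N, time in s.
With the tool pointing down it reaches from about 0.225 to 0.875 m from the base axis. Payload 3.4 kg.
Tool frame: the origin (TCP) lies at the very end of the fingers, on their centre line; the grasp point (between the pads) lies 19 mm behind it; z points along the fingers, x is the direction in which the jaws open and shut, and the axes are right-handed (so a half turn about z gives the same grasp; the last joint's range is limited). The gripper opens to 85 mm and grips with 20 to 120 N. Pads are 22 mm wide; open, the fingers measure 114 mm over their backs; the gripper's body (76 mm by 85 mm) begins 54 mm behind the grasp point. The pads swing forward as they close: fully open they stand 13 mm farther back than shut.
Start: joints at [-1.39, 0.276, 1.505, -0, 1.361, -0.121], TCP at [0.171, -0.549, 0.231] pointing down, gripper open.
Joint ranges: [-2.89, 2.89], [-0.75, 2.08], [0.22, 2.7], [-1.18, 4.32], [0.11, 2.71], [-2.7, 2.7]. Speed limits (rad/s): [2.57, 2.57, 3.14, 3.14, 3.14, 3.14].

## Interface

Orientations are given as a unit quaternion [x, y, z, w].
In Python, from station import arm gives the robot as it stands.
- The arm moves only by the shell command python3 -m inch 'ROWS' [FORCE]. ROWS is JSON, one flat list of numbers, 7 for each row, row after row: the turn, a rotation vector about the tool's x, y, z in degrees, then the shift along the tool's x, y, z in cm, then the opening, from 0 (shut) to 1 (fully open). In form: [ax, ay, az, x, y, z, jaw, ax, ay, az, x, y, z, jaw, ...]. A call has 1 to 8 rows; each row is the pose to reach, as a shift and turn from the pose commanded when the call began, along the tool's axes at that moment; what a row does not reach only later rows make up. A row lasts 1/10 s, in which the tool goes at most 50 mm and 8.59 degrees, less where a joint would pass 70% of its speed; a pose out of reach is approached as far as the arm can. A call with a gripper value outside its range is refused whole. The fingers move at their own pace and stop on an object; FORCE is the grip in N (left out, the last holds). Time passes only in rows, so rows that repeat a pose let the fingers close. It gives the time, the measured TCP pose, the force and the opening at its end, in the units of the state.
- arm.observe(): the state, without advancing time (a new reading comes with each control period).
- arm.snapshot(name): name is "side" or "top"; returns (picture, depth): 480x640x3 uint8, red, green, blue; 480x640 float32, m along the optical axis (not along the pixel's ray), 0 where there is no reading.
- arm.get_calibration(name): a dict with "mtx" (3x3 intrinsics, pixels), "rvec" (rotation vector, rad) and "tvec" (3), from world to camera coordinates, as OpenCV has them. Camera axes: x right, y down, z forward; pixel columns grow to the right and rows downward; lengths in m; the calibration is good to about 2 mm. A picture is of the moment at which its call begins. get_calibration takes no time and is no camera call.
- arm.close_job(): hands the job in, once; it reports no verdict.
Trained networks look in the newest picture that a camera, given by its name, has taken for a name from the list of things; names that differ only in an ending like _2 or _b are one class to them, and where a whole thing is asked for, a point or a joint stands for the part that bears it (a point fixed in the world has none). Each returns a list of dicts, best first, with "p" (0 to 1); they miss things now and then, are a little off and sometimes report something else, mostly with a low value. They report only what shows in the picture. A call takes as long as a camera call.
- arm.recognise(camera, target): "centre" ([x, y, z] in m, in world coordinates, good to about 4 mm: the middle of the surface that is visible of it).
- arm.pinpoint(camera, target): "centre" ([x, y, z] in m, in world coordinates, good to about 4 mm: a listed point, or the origin of a listed thing).
The state is a dict: "time_s": time; "qpos": joint angles; "qvel": joint speeds; "joint_torque": joint torques, N m; "eef_pos": TCP position; "tool_rot": TCP orientation; "force": force on the tool from outside, world axes, zero at the start; "torque": the same for the moment, N m; "grip_width": finger opening in m.
Only numpy, scipy, OpenCV 4.12 (cv2) and the standard library are available. Lean on these libraries where they do the work, as an engineer would, in place of code of your own. Each camera call takes 0.05 s, during which the arm holds its last target. There are 200 camera calls.

## Working session

There is one attempt and no reset: what is moved stays moved. The work goes in short steps, Python scripts to look and compute and a shell command to move; the robot and the scene stay as the last step left them, time stands still between calls to the robot, and variables do not carry over. Pictures are saved under pics/ and viewed, about 8 in all and at most 12, crops included, and the job is handed in when it is done.

```bash
mkdir -p pics
python3 - <<'E'
from station import arm
import cv2,numpy as np
for n in("top","side"):
    p,d=arm.snapshot(n); cv2.imwrite(f"pics/{n}0.png",p[:,:,::-1])
    np.save(f"pics/{n}0.npy",d)
    for t in("pin_top","cover_notch","rib_top","cover_top","reel_axis","crank","oil_bottle","float","ashtray"):
        print(n,t,[(np.round(r["centre"],4).tolist(),round(r["p"],2)) for r in arm.pinpoint(n,t)[:2]])
s=arm.observe();print(s)
E
```

```text
top pin_top []
top cover_notch [([0.5524, 0.1019, 0.0911], 0.87)]
top rib_top [([0.5195, 0.0123, 0.1121], 0.84)]
top cover_top [([0.5319, 0.0536, 0.1035], 0.83)]
top reel_axis [([0.5345, 0.0534, 0.0847], 0.67)]
top crank [([0.5517, -0.0492, 0.0128], 0.68)]
top oil_bottle [([0.4325, -0.0345, 0.0194], 0.53)]
top float [([0.5317, 0.2301, -0.0025], 0.96)]
top ashtray [([0.5237, -0.1434, 0.0014], 0.69)]
side pin_top [([0.5567, -0.0516, 0.0139], 0.74)]
side cover_notch [([0.5522, 0.1045, 0.088], 0.56)]
side rib_top [([0.5184, 0.0128, 0.114], 0.86)]
side cover_top [([0.5293, 0.0521, 0.0995], 0.74), ([0.5384, 0.4648, 0.0583], 0.5)]
side reel_axis [([0.5298, 0.0511, 0.0834], 0.71), ([0.3086, 0.4538, -0.0015], 0.61)]
side crank [([0.5558, -0.0523, 0.0145], 0.61), ([0.5545, 0.1034, 0.0881], 0.33)]
side oil_bottle [([0.4322, -0.0387, 0.0162], 0.59), ([0.3186, -0.4644, 0.0016], 0.32)]
side float [([0.5297, 0.2336, -0.0011], 0.84)]
side ashtray [([0.5233, -0.1457, -0.0021], 0.94)]
{'time_s': 1.0, 'qpos': array([-1.39000734e+00,  2.75900834e-01,  1.50490271e+00,  8.77079623e-06,
        1.36067445e+00, -1.20959911e-01]), 'qvel': array([ 0.00020882,  0.00016938,  0.00054194, -0.00082635,  0.00098436,
       -0.00188419]), 'joint_torque': array([ 9.14309130e-04, -4.16658318e+01, -2.46102011e+01,  2.49305174e-05,
        1.93234450e-04, -4.90544096e-06]), 'eef_pos': array([ 0.17091188, -0.54905504,  0.23132645]), 'tool_rot': array([ 8.05353582e-01, -5.92794740e-01,  4.46734405e-05,  3.61855873e-05]), 'force': array([-0.4095477 , -0.16425668,  1.24427779]), 'torque': array([ 0.04362037, -0.07282369,  0.00123224]), 'grip_width': 0.08510466991692739}
```

Run:
```python
from station import arm
import cv2,numpy as np
for n in("top","side"):
    p=cv2.imread(f"pics/{n}0.png"); c=arm.get_calibration(n)
    uv,_=cv2.projectPoints(np.array([[.532,.053,.095]]),c["rvec"],c["tvec"],c["mtx"],None); u,v=uv.ravel().astype(int); print(n,u,v)
    if n=="top":
        R,_=cv2.Rodrigues(c["rvec"]); print("cam",(-R.T@c["tvec"].ravel()).round(3)); print(R.round(2),c["mtx"])
    a,b=max(v-75,0),max(u-100,0)
    cv2.imwrite(f"pics/{n}c.png",cv2.resize(p[a:a+150,b:b+200],None,fx=4,fy=4,interpolation=cv2.INTER_CUBIC)); print(a,b)
```

```text
top 282 231
cam [ 0.298 -0.033  1.646]
[[-0.02 -1.    0.01]
 [-0.99  0.02 -0.13]
 [ 0.13 -0.01 -0.99]] [[604.66075745   0.         320.78622991]
 [  0.         604.66075745 241.84888467]
 [  0.           0.           1.        ]]
156 182
side 297 255
180 197
```

View pics/top0.png

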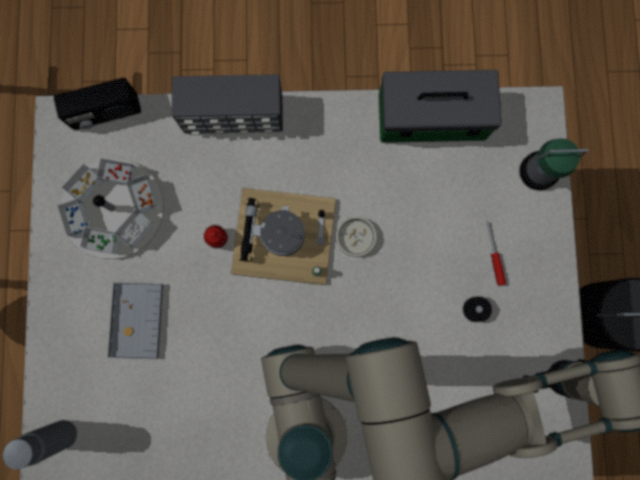

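View pics/topc.png

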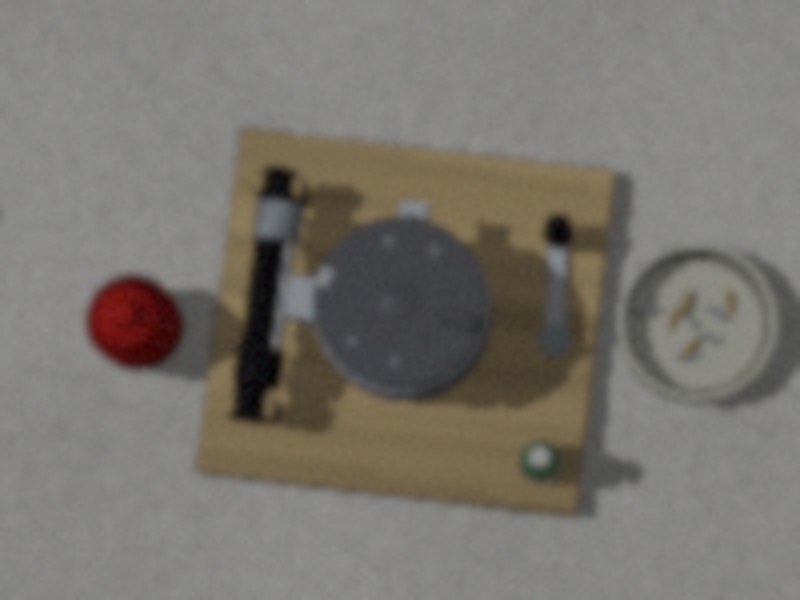

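View pics/sidec.png

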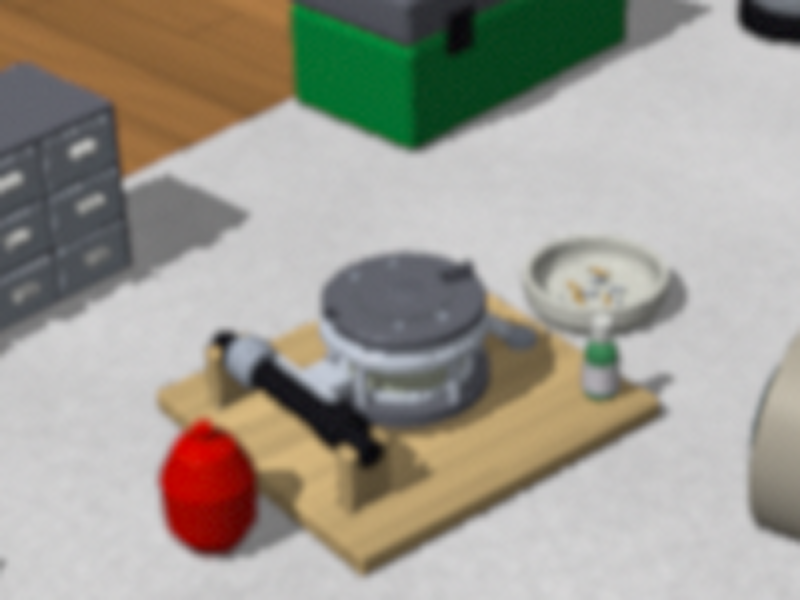

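The crops show the cover centred near (403,305) in the top crop. The pin ear is at (412,208), so the pin points roughly along world +x. The notch is at (325,275), toward +y, and the rib is at (460,322), toward -y. The cover therefore has to turn about 75° clockwise. Next I refine the axis and angles.

```bash
cat > h.py <<'E'
from station import arm
import cv2,numpy as np
def cloud(n,d):
    c=arm.get_calibration(n);R,_=cv2.Rodrigues(c["rvec"]);K=c["mtx"]
    v,u=np.indices(d.shape);X=np.stack([(u-K[0,2])*d/K[0,0],(v-K[1,2])*d/K[1,1],d],-1)
    return (X-c["tvec"].ravel())@R
def rows(c,phis,jaw=0,extra=(0,0,0)):
    c=np.array(c)
    for f in phis:
        a=np.radians(f);R=np.array([[np.cos(a),-np.sin(a)],[np.sin(a),np.cos(a)]]);p=c-R@c
        print([0,0,round(f,1),round(p[0],2),round(p[1],2),0,jaw])
E
python3 - <<'E'
from h import *
for n in("top","side"):
    d=np.load(f"pics/{n}0.npy");P=cloud(n,d);im=cv2.imread(f"pics/{n}0.png")
    near=(np.hypot(P[...,0]-.532,P[...,1]-.053)<.085)&(d>0)
    z=P[...,2]
    m=near&(z>.094)&(z<.106)
    q=P[m]; (cx,cy),r=cv2.minEnclosingCircle(q[:,:2].astype(np.float32)); print(n,"face z",np.median(q[:,2]),"mean",q[:,:2].mean(0),"circ",cx,cy,r,len(q))
    t=P[near&(z>.107)];print("rib",t.mean(0),len(t))
    g=im.astype(int).min(-1)
    # frame-level points outside the cover, toward the pin
    e=near&(z>.07)&(z<.094)&(P[...,0]>.575); print("ear",P[e].round(3).tolist()[:25])
    C=q[:,:2].mean(0)
    gg=near&(g>115)&(z>.075)
    print("bright",[(np.round(p,3).tolist(),b) for p,b in zip(P[gg],g[gg])][:60] if n=="top" else "")
E
```

```text
top face z 0.10030454570040016 mean [0.53295358 0.05567413] circ 0.5342682600021362 0.05545320361852646 0.05694339796900749 1257
rib [0.52582865 0.04420205 0.10932194] 84
ear [[0.601, 0.056, 0.085], [0.601, 0.054, 0.082], [0.6, 0.051, 0.088], [0.601, 0.048, 0.084], [0.6, 0.046, 0.088], [0.601, 0.043, 0.082], [0.6, 0.04, 0.087], [0.6, 0.038, 0.086], [0.598, 0.056, 0.086], [0.598, 0.054, 0.084], [0.598, 0.051, 0.083], [0.599, 0.049, 0.082], [0.598, 0.046, 0.085], [0.598, 0.043, 0.086], [0.598, 0.04, 0.086], [0.599, 0.038, 0.08], [0.596, 0.056, 0.082], [0.597, 0.054, 0.078], [0.597, 0.051, 0.078], [0.595, 0.048, 0.085], [0.595, 0.043, 0.089], [0.596, 0.041, 0.083], [0.594, 0.038, 0.09], [0.593, 0.056, 0.086], [0.593, 0.054, 0.085]]
bright [([0.601, 0.048, 0.084], np.int64(118)), ([0.6, 0.046, 0.088], np.int64(118)), ([0.598, 0.054, 0.084], np.int64(122)), ([0.598, 0.051, 0.083], np.int64(127)), ([0.599, 0.049, 0.082], np.int64(128)), ([0.598, 0.046, 0.085], np.int64(129)), ([0.598, 0.043, 0.086], np.int64(130)), ([0.598, 0.04, 0.086], np.int64(125)), ([0.597, 0.054, 0.078], np.int64(122)), ([0.597, 0.051, 0.078], np.int64(125)), ([0.595, 0.048, 0.085], np.int64(123)), ([0.595, 0.043, 0.089], np.int64(126)), ([0.596, 0.041, 0.083], np.int64(124)), ([0.594, 0.044, 0.08], np.int64(116)), ([0.555, 0.107, 0.082], np.int64(117)), ([0.553, 0.103, 0.091], np.int64(119)), ([0.552, 0.107, 0.083], np.int64(120)), ([0.552, 0.104, 0.084], np.int64(120)), ([0.549, 0.109, 0.085], np.int64(116))]
side face z 0.10227967333309847 mean [0.52687825 0.06013811] circ 0.5319920182228088 0.054089173674583435 0.0603347048163414 774
rib [0.52043337 0.02136782 0.11051934] 30
ear []
bright
```

```bash
python3 -m inch '[0,0,-9,-2.6,-3.3,0,0, 0,0,-18,-5.2,-6.6,0,0, 0,0,-27,-7.9,-9.8,0,0, 0,0,-36,-10.5,-13.1,0,0, 0,0,-45,-13.1,-16.4,0,0, 0,0,-54,-15.7,-19.7,0,0, 0,0,-63,-18.3,-23,0,0, 0,0,-68,-20.9,-26.2,0,0]' 30
python3 - <<'E'
from h import *
from scipy.spatial.transform import Rotation as R
s=arm.observe();r=R.from_quat(s["tool_rot"]);print(s["qpos"].round(2),np.degrees(np.arctan2(*r.as_matrix()[[1,0],0])))
print(r.inv().apply(np.array([.5475,.0066,.16])-s["eef_pos"])*100)
E
```

```text
time_s: 1.8
eef_pos: [0.3597, -0.2702, 0.2316]
tool_rot: [0.999, -0.038, 0.0, 0.0]
force: [0.3, -0.2, -0.8]
grip_width: 0.0001
[-0.8   0.08  1.75  0.    1.31 -0.72] -4.38641775625737
[ 16.5984392  -29.0345846    7.15188178]
```

```bash
python3 -m inch '[0,0,-8.5,2.1,-3.6,0,0, 0,0,-17,4.1,-7.2,0,0, 0,0,-25.5,6.2,-10.8,0,0, 0,0,-34,8.3,-14.5,0,0, 0,0,-42.5,10.4,-18.1,0,0, 0,0,-51,12.4,-21.7,0,0, 0,0,-59.5,14.5,-25.4,1,0, 0,0,-68,16.6,-29,2,0]'
python3 - <<'E'
from h import *
from scipy.spatial.transform import Rotation as R
s=arm.observe();r=R.from_quat(s["tool_rot"]);print(s["qpos"].round(2),np.degrees(np.arctan2(*r.as_matrix()[[1,0],0])))
print(r.inv().apply(np.array([.5475,.0066,.104])-s["eef_pos"])*100)
E
```

```text
time_s: 2.6
eef_pos: [0.5493, 0.0054, 0.2115]
tool_rot: [0.85, 0.527, 0.001, 0.001]
force: [0.6, -0.7, 0.7]
grip_width: -0.0
[-0.12  0.25  1.59 -0.    1.3  -1.23] 63.66287933420282
[ 0.02145277 -0.22879614 10.75142527]
```

```bash
python3 -m inch '[0,0,-6.3,0,-0.2,3,0, 0,0,-6.3,0,-0.2,6,0, 0,0,-6.3,0,-0.2,8,0, 0,0,-6.3,0,-0.2,9.5,0, 0,0,-6.3,0,-0.2,10.6,0, 0,0,-6.3,0,-0.2,10.6,0]'
python3 - <<'E'
from h import *
from scipy.spatial.transform import Rotation as R
s=arm.observe();r=R.from_quat(s["tool_rot"]);print(s["eef_pos"],np.degrees(np.arctan2(*r.as_matrix()[[1,0],0])),s["force"])
print(r.inv().apply(np.array([.533,.0545,.104])-s["eef_pos"])*100)
p,d=arm.snapshot("side");cv2.imwrite("pics/s1.png",cv2.resize(p[180:330,197:397,::-1],None,fx=4,fy=4,interpolation=cv2.INTER_CUBIC))
E
```

```text
time_s: 3.2
eef_pos: [0.5454, 0.0048, 0.1039]
tool_rot: [0.821, 0.571, -0.001, -0.001]
force: [-0.2, 0.1, -0.1]
grip_width: 0.0003
[0.54542261 0.00475186 0.10393313] 69.58956224772979 [-0.22971224  0.05077454 -0.11207997]
[ 4.22925148e+00 -2.89921803e+00 -1.76565387e-03]
```

View pics/s1.png

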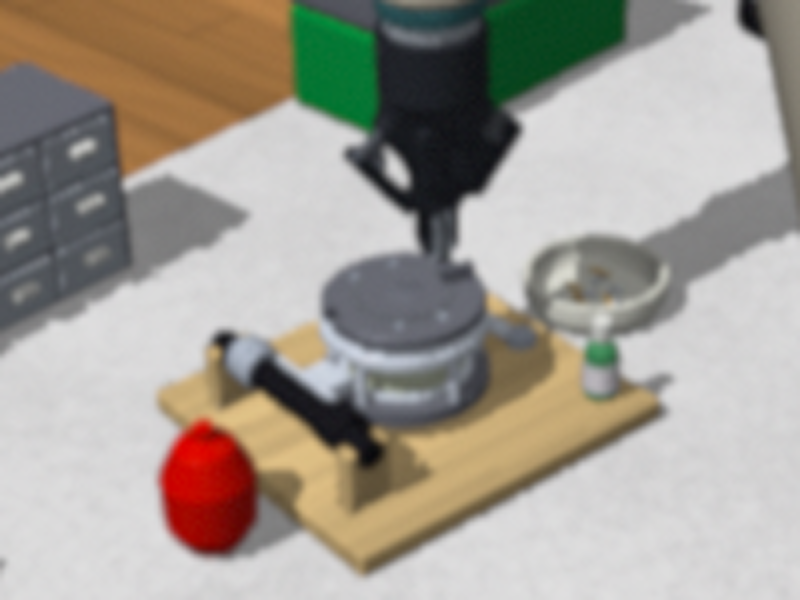

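The finger is at (437,250), just on the far side of the rib at (458,272), and the tip is just above the face. I approach until contact.

```bash
python3 -m inch '[0,0,0,0,-0.4,0,0, 0,0,0,0,-0.8,0,0, 0,0,0,0,-1.1,0,0, 0,0,0,0,-1.4,0,0, 0,0,0,0,-1.5,0,0]'
python3 - <<'E'
from h import *
from scipy.spatial.transform import Rotation as R
s=arm.observe();r=R.from_quat(s["tool_rot"]);print(s["eef_pos"],s["force"],r.inv().apply(s["force"]))
c=r.inv().apply(np.array([.533,.0545,.104])-s["eef_pos"])*100;print(c)
rows(c[:2],np.arange(1,9)*5)
E
```

```text
time_s: 3.75
eef_pos: [0.5325, 0.0099, 0.1058]
tool_rot: [0.821, 0.571, 0.001, 0.001]
force: [-0.1, -0.5, 0.8]
grip_width: 0.0002
[0.5325193  0.00990664 0.10578125] [-0.07163524 -0.49837456  0.79354234] [-0.49199637  0.10782003 -0.79343095]
[ 4.19652761 -1.5092456   0.17620895]
[0, 0, np.int64(5), np.float64(-0.12), np.float64(-0.37), 0, 0]
[0, 0, np.int64(10), np.float64(-0.2), np.float64(-0.75), 0, 0]
[0, 0, np.int64(15), np.float64(-0.25), np.float64(-1.14), 0, 0]
[0, 0, np.int64(20), np.float64(-0.26), np.float64(-1.53), 0, 0]
[0, 0, np.int64(25), np.float64(-0.24), np.float64(-1.91), 0, 0]
[0, 0, np.int64(30), np.float64(-0.19), np.float64(-2.3), 0, 0]
[0, 0, np.int64(35), np.float64(-0.11), np.float64(-2.68), 0, 0]
[0, 0, np.int64(40), np.float64(0.01), np.float64(-3.05), 0, 0]
```

```bash
python3 -m inch '[0,0,5,-0.12,-0.37,0.1,0, 0,0,10,-0.2,-0.75,0.1,0, 0,0,15,-0.25,-1.14,0.1,0, 0,0,20,-0.26,-1.53,0.1,0, 0,0,25,-0.24,-1.91,0.1,0, 0,0,30,-0.19,-2.3,0.1,0, 0,0,35,-0.11,-2.68,0.1,0, 0,0,40,0.01,-3.05,0.1,0]'
python3 - <<'E'
from h import *
from scipy.spatial.transform import Rotation as R
s=arm.observe();r=R.from_quat(s["tool_rot"]);yaw=np.degrees(np.arctan2(*r.as_matrix()[[1,0],0]));print(s["eef_pos"],r.inv().apply(s["force"]),yaw)
c=r.inv().apply(np.array([.533,.0545,.104])-s["eef_pos"])*100;print(c)
rows(c[:2],np.arange(1,9)*4)
for n in("top","side"):
    p,d=arm.snapshot(n)
    for t in("rib_top","cover_notch"):
        for q in arm.pinpoint(n,t)[:1]: print(n,t,q["p"],np.round(q["centre"],4),np.degrees(np.arctan2(q["centre"][1]-.0545,q["centre"][0]-.533)))
cv2.imwrite("pics/s2.png",cv2.resize(p[180:330,197:397,::-1],None,fx=4,fy=4,interpolation=cv2.INTER_CUBIC))
E
```

```text
time_s: 4.55
eef_pos: [0.5049, 0.0202, 0.1048]
tool_rot: [0.967, 0.254, 0.001, 0.001]
force: [2.2, -0.9, -0.3]
grip_width: -0.0
[0.50493414 0.0202025  0.10482279] [1.4838111  1.89131092 0.35424748] 29.38907133112549
[ 4.12833303 -1.61127661  0.08682039]
[0, 0, np.int64(4), np.float64(-0.1), np.float64(-0.29), 0, 0]
[0, 0, np.int64(8), np.float64(-0.18), np.float64(-0.59), 0, 0]
[0, 0, np.int64(12), np.float64(-0.24), np.float64(-0.89), 0, 0]
[0, 0, np.int64(16), np.float64(-0.28), np.float64(-1.2), 0, 0]
[0, 0, np.int64(20), np.float64(-0.3), np.float64(-1.51), 0, 0]
[0, 0, np.int64(24), np.float64(-0.3), np.float64(-1.82), 0, 0]
[0, 0, np.int64(28), np.float64(-0.27), np.float64(-2.13), 0, 0]
[0, 0, np.int64(32), np.float64(-0.23), np.float64(-2.43), 0, 0]
top rib_top 0.61 [0.4964 0.0301 0.1121] -146.30993247402023
top cover_notch 0.16 [ 0.4315 -0.0333  0.0197] -139.1393873444596
side rib_top 0.84 [0.4988 0.0346 0.1113] -149.80610141033947
side cover_notch 0.6 [0.5799 0.0778 0.0886] 26.418264701855346
```

View pics/s2.png

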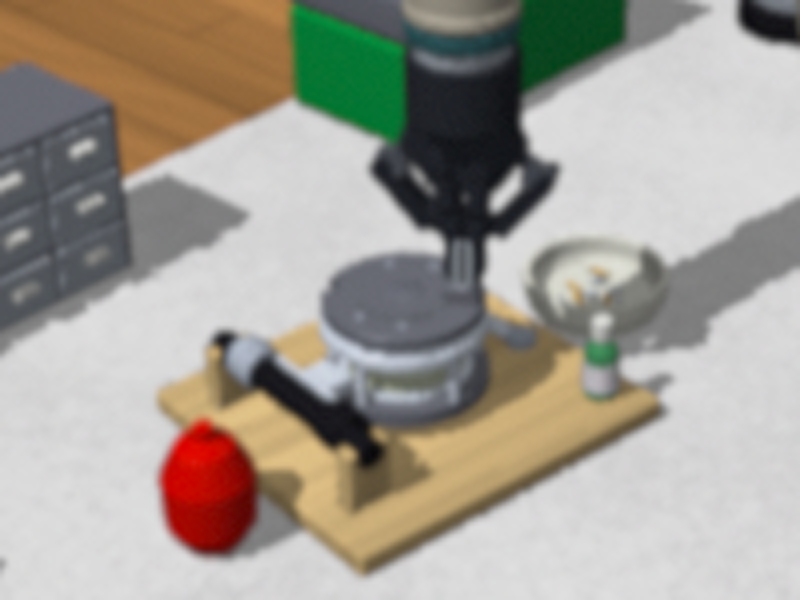

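The cover turns with the finger, and the notch angle now matches the tool yaw at about 29°. About 36° remain, so I go 32° and look.

```bash
python3 -m inch '[0,0,4,-0.1,-0.29,0,0, 0,0,8,-0.18,-0.59,0,0, 0,0,12,-0.24,-0.89,0,0, 0,0,16,-0.28,-1.2,0,0, 0,0,20,-0.3,-1.51,0,0, 0,0,24,-0.3,-1.82,0,0, 0,0,28,-0.27,-2.13,0,0, 0,0,32,-0.23,-2.43,0,0]'
python3 -m inch '[0,0,0,0,0,0,0, 0,0,0,0,0,0,0]'
python3 - <<'E'
from h import *
from scipy.spatial.transform import Rotation as R
s=arm.observe();r=R.from_quat(s["tool_rot"]);yaw=np.degrees(np.arctan2(*r.as_matrix()[[1,0],0]));print(s["eef_pos"],r.inv().apply(s["force"]),yaw)
c=r.inv().apply(np.array([.533,.0545,.104])-s["eef_pos"])*100;print(c)
rows(c[:2],np.arange(1,7)*1)
im=[]
for n in("top","side"):
    p,d=arm.snapshot(n)
    for t in("rib_top","cover_notch","pin_top","cover_top"):
        for q in arm.pinpoint(n,t)[:1]: print(n,t,q["p"],np.round(q["centre"],4),np.degrees(np.arctan2(q["centre"][1]-.0545,q["centre"][0]-.533)))
    p=p[190:270,240:320] if n=="top" else p[230:290,265:325]
    im.append(cv2.resize(p[:,:,::-1],(400,400),interpolation=cv2.INTER_CUBIC))
cv2.imwrite("pics/s3.png",np.hstack(im))
E
```

```text
time_s: 5.65
eef_pos: [0.4902, 0.0402, 0.1043]
tool_rot: [1.0, -0.022, 0.0, 0.0]
force: [1.1, -2.0, -0.2]
grip_width: 0.0
time_s: 5.85
eef_pos: [0.4897, 0.0405, 0.1042]
tool_rot: [1.0, -0.02, -0.0, 0.0]
force: [0.4, -0.8, 0.6]
grip_width: 0.0002
[0.48965053 0.04054411 0.10420404] [ 0.4095868   0.74191475 -0.57637295] -2.2970762083095324
[ 4.27553686 -1.56821836  0.01811729]
[0, 0, np.int64(1), np.float64(-0.03), np.float64(-0.07), 0, 0]
[0, 0, np.int64(2), np.float64(-0.05), np.float64(-0.15), 0, 0]
[0, 0, np.int64(3), np.float64(-0.08), np.float64(-0.23), 0, 0]
[0, 0, np.int64(4), np.float64(-0.1), np.float64(-0.3), 0, 0]
[0, 0, np.int64(5), np.float64(-0.12), np.float64(-0.38), 0, 0]
[0, 0, np.int64(6), np.float64(-0.14), np.float64(-0.46), 0, 0]
top pin_top 0.15 [ 0.5534 -0.0528  0.0145] -79.23533321805856
side rib_top 0.96 [0.4953 0.0566 0.1129] 176.8117526950174
side cover_notch 0.91 [0.59   0.047  0.0884] -7.495857639729866
side pin_top 0.71 [ 0.321  -0.4648  0.005 ] -112.20733869229794
side cover_top 0.96 [0.5324 0.0517 0.1012] -102.094757077013
```

View pics/s3.png

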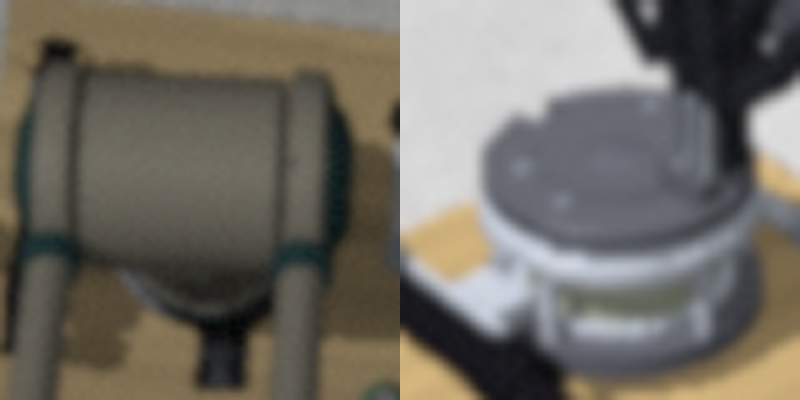

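The side view on the right shows the notch near (537,110), almost at the pin. I push about 3.5° more, back off and rise.

```bash
python3 -m inch '[0,0,1,-0.03,-0.07,0,0, 0,0,2,-0.05,-0.15,0,0, 0,0,3,-0.08,-0.23,0,0, 0,0,3.6,-0.09,-0.28,0,0, 0,0,3.6,-0.09,-0.28,0,0]'
python3 - <<'E'
from h import *
from scipy.spatial.transform import Rotation as R
s=arm.observe();r=R.from_quat(s["tool_rot"]);print(s["eef_pos"],r.inv().apply(s["force"]),np.degrees(np.arctan2(*r.as_matrix()[[1,0],0])))
print(r.inv().apply(np.array([.533,.0545,.104])-s["eef_pos"])*100)
E
python3 -m inch '[0,0,0,0,0.5,0,0, 0,0,0,0,1,0,0, 0,0,0,0,1,-2,0, 0,0,0,0,1,-5,0, 0,0,0,0,1,-5,0]'
python3 - <<'E'
from h import *
from scipy.spatial.transform import Rotation as R
s=arm.observe();r=R.from_quat(s["tool_rot"])
print(s["eef_pos"],r.inv().apply(np.array([.533,.0545,.103])-s["eef_pos"])*100)
im=[]
for n in("side",):
    p,d=arm.snapshot(n)
    for t in("rib_top","cover_notch","pin_top","cover_top"):
        for q in arm.pinpoint(n,t)[:1]: print(n,t,q["p"],np.round(q["centre"],4),np.degrees(np.arctan2(q["centre"][1]-.0545,q["centre"][0]-.533)))
    cv2.imwrite("pics/s4.png",cv2.resize(p[230:290,260:340,::-1],(800,600),interpolation=cv2.INTER_CUBIC))
E
```

```text
time_s: 6.85
eef_pos: [0.489, 0.0435, 0.1043]
tool_rot: [0.999, -0.053, 0.0, 0.0]
force: [0.4, -1.1, -0.8]
grip_width: -0.0
[0.48901292 0.04352357 0.1042624 ] [0.51497326 1.05572482 0.83785408] -6.020037634919801
[ 4.25933262 -1.55291266  0.02631069]
time_s: 7.35
eef_pos: [0.4906, 0.0331, 0.1576]
tool_rot: [0.999, -0.053, 0.004, -0.0]
force: [1.6, 0.5, -0.4]
grip_width: -0.0
[0.49060736 0.03314585 0.15762313] [ 3.95063602 -2.56603659  5.49328321]
side rib_top 0.81 [0.4943 0.0556 0.1124] 178.37187615683376
side cover_notch 0.67 [0.5882 0.0446 0.086 ] -10.16777548741139
side pin_top 0.34 [ 0.3212 -0.4661  0.0029] -112.13837278414239
side cover_top 0.59 [0.5322 0.0543 0.1051] -165.963756532074
```

View pics/s4.png

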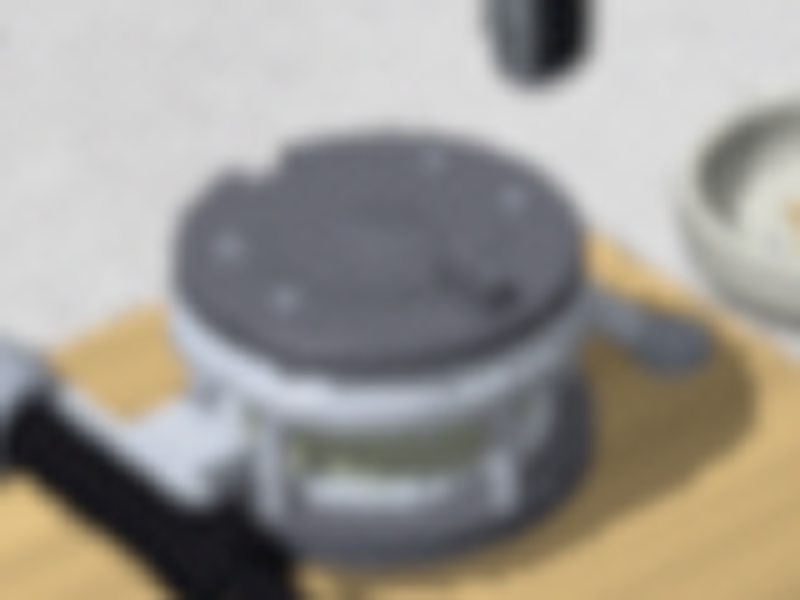

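The notch is at about (255,175), next to the pin, and the rib is free. Now I press on the cap.

```bash
python3 -m inch '[0,0,0,2,-1.3,0,0, 0,0,0,3.9,-2.6,0,0, 0,0,0,3.9,-2.6,3,0, 0,0,0,3.9,-2.6,4.8,0, 0,0,0,3.9,-2.6,5.3,0, 0,0,0,3.9,-2.6,5.5,0, 0,0,0,3.9,-2.6,5.6,0, 0,0,0,3.9,-2.6,5.7,0]'; python3 -m inch '[0,0,0,0,0,0.1,0]'; python3 -m inch '[0,0,0,0,0,0.1,0]'
```

```text
time_s: 8.4
eef_pos: [0.5285, 0.0556, 0.098]
tool_rot: [0.999, -0.053, -0.001, -0.0]
force: [-3.1, 1.1, 5.6]
grip_width: -0.0001
time_s: 8.5
eef_pos: [0.5285, 0.0556, 0.0971]
tool_rot: [0.999, -0.053, -0.001, -0.0]
force: [-2.6, 1.4, 6.1]
grip_width: 0.0002
time_s: 8.6
eef_pos: [0.5285, 0.0556, 0.0962]
tool_rot: [0.999, -0.053, -0.001, -0.0]
force: [-3.3, 1.2, 5.8]
grip_width: -0.0003
```

The cover is going down at about 6 N, with the tip now at 0.0962, so the notch has found the pin. I press on to the stop.

```bash
python3 -m inch '[0,0,0,0,0,0.1,0, 0,0,0,0,0,0.1,0]'; python3 -m inch '[0,0,0,0,0,0.1,0, 0,0,0,0,0,0.15,0]'
```

```text
time_s: 8.8
eef_pos: [0.5285, 0.0556, 0.0959]
tool_rot: [0.999, -0.053, -0.0, -0.0]
force: [-3.9, 1.6, 9.7]
grip_width: 0.0
time_s: 9.0
eef_pos: [0.5286, 0.0556, 0.0958]
tool_rot: [0.999, -0.052, -0.0, -0.0]
force: [-6.4, 1.2, 21.4]
grip_width: -0.0
```

The press meets a hard stop at 0.0958 m with 21 N, which is the home height. I retract upward and clear, then check.

```bash
python3 -m inch '[0,0,0,0,0,-1,0, 0,0,0,0,0,-4,0, 0,0,0,0,0,-8,0, 0,0,0,0,0,-13,0, 0,0,0,-4,4,-15,0, 0,0,0,-8,8,-15,0, 0,0,0,-12,12,-15,0, 0,0,0,-16,16,-15,0]'; python3 -m inch '[0,0,0,-2,5,0,0, 0,0,0,-4,10,0,0, 0,0,0,-4,15,0,0, 0,0,0,-4,15,0,0, 0,0,0,-4,15,0,0]'
python3 - <<'E'
from h import *
im=[]
for n in("top","side"):
    p,d=arm.snapshot(n);P=cloud(n,d)
    m=(np.hypot(P[...,0]-.533,P[...,1]-.0545)<.05)&(d>0)&(P[...,2]>.08)&(P[...,2]<.107); print(n,"face z",np.median(P[m][:,2]))
    for t in("rib_top","cover_notch","cover_top","crank","oil_bottle","float","ashtray"):
        for q in arm.pinpoint(n,t)[:1]: print(n,t,round(q["p"],2),np.round(q["centre"],4),np.degrees(np.arctan2(q["centre"][1]-.0545,q["centre"][0]-.533)).round(1))
    p=p[190:270,240:320] if n=="top" else p[225:295,260:330]
    im.append(cv2.resize(p[:,:,::-1],(400,400),interpolation=cv2.INTER_CUBIC))
cv2.imwrite("pics/s5.png",np.hstack(im)); s=arm.observe();print(s["time_s"],s["eef_pos"],s["force"])
E
```

```text
time_s: 9.8
eef_pos: [0.3748, -0.0696, 0.2434]
tool_rot: [0.999, -0.052, 0.001, 0.001]
force: [0.4, -1.5, 0.1]
grip_width: 0.0
time_s: 10.3
eef_pos: [0.3204, -0.2151, 0.2429]
tool_rot: [0.999, -0.054, 0.0, 0.0]
force: [-0.2, -0.6, 0.1]
grip_width: -0.0003
top face z 0.09379256300636535
top rib_top 0.93 [0.4966 0.0569 0.1069] 176.2
top cover_notch 0.71 [0.5917 0.0423 0.0863] -11.7
top cover_top 0.95 [0.5309 0.0523 0.0975] -133.7
top crank 0.76 [ 0.5539 -0.0513  0.0163] -78.8
top oil_bottle 0.63 [ 0.4284 -0.0376  0.02  ] -138.6
top float 0.67 [ 0.53    0.2314 -0.0024] 91.0
top ashtray 0.8 [ 0.5259 -0.1447 -0.0014] -92.0
side face z 0.09570093702494831
side rib_top 0.62 [0.4955 0.0579 0.1023] 174.8
side cover_notch 0.74 [0.5885 0.0454 0.0798] -9.3
side cover_top 0.73 [0.5325 0.0528 0.0922] -106.4
side crank 0.56 [ 0.5558 -0.0529  0.0134] -78.0
side oil_bottle 0.72 [ 0.4305 -0.0348  0.0162] -138.9
side float 0.96 [0.5289 0.2354 0.0007] 91.3
side ashtray 0.87 [ 0.5237 -0.1417 -0.0019] -92.7
11.1 [ 0.32083188 -0.21368096  0.24271057] [ 1.03128566 -0.14585521 -0.03582655]
```

View pics/s5.png

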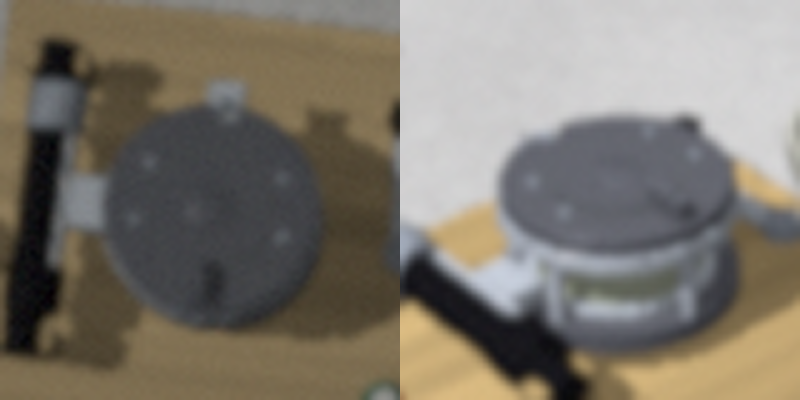

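The top view shows the pin and ear at (228,100) in the notch and the rib opposite at (212,285). The face has dropped about 6.5 mm and nothing else has moved, so I hand it in.

```bash
python3 -c "
from station import arm
print(arm.close_job())"
```

```text
the job is handed in; nothing more can be done
None
```

The cover is turned onto the pin and pressed down to its stop, and I handed the job in at about 11 s. With the gripper shut, I pushed one side of the rib about 76° clockwise, then pressed on the bearing cap.

**Last checks**
- **Pressed home:** the press moved at about 6 N and met a hard stop with the tip at 0.0958 m, where home is 0.096 m. Depth images showed the cover face about 6.5 mm lower than at the start in both views.
- **Notch on the pin:** the top picture shows the pin in the notch. The networks put the notch at -9° to -12° and the rib opposite at 175° to 176°, against my pin estimate of about -6.5°. That spread is within their roughly 4 mm error. They did not reliably find the pin itself, so the full-depth press is the stronger evidence.
- **Everything else:** the crank, oil bottle, float and ashtray read within about 5 mm of their first positions, again within that error. I did not re-measure the tray, spare spool, screwdriver or turntable. I saw no contact with any of them.
- **Arm clear:** it finished about 0.3 m away from the reel, with contact force near zero.

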